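# Reassemble the coffee grinder's burr stack

## Task

Put the cleaned coffee grinder back together: slide the perforated burr plate down the drive spindle onto its seat with the hub up, then the plain spacer sleeve on top of it, then the knobbed cap, turning the cap under light pressure until it drops over the spindle's flat tongue and sits fully home on the spacer. Work gently, never forcing or dropping a part onto the grinder, and leave the scoop, teaspoon, tape roll and pen where they lie.

Things in the scene. Friction and masses are not known exactly. Their poses are not given: they have to be found in the camera images.
- grinder: Grinder base, fixed to the worktop: round black housing 110 mm across, 50 mm high to its bright steel seat (74 mm across), small steel switch knob on its -x side. Origin on the worktop under its centre, z up. A steel drive spindle rises from the middle of the seat. A push of 30 N by a part on the grinder or its spindle already counts as forcing.
- spindle_top (a point): Top of the spindle, 46 mm above the seat (axes are the grinder's). A round post 19 mm thick, bevelled at 34 mm above the seat, ends in a flat tongue 18.5 mm long, 5 mm thick, 12 mm tall. It turns stiffly (0.5 N m), does not give downwards, and stopped at an unknown angle: the tongue's long side is within 58 degrees either side of the grinder's x axis, to be found by feel or by looking.
- seat (a point): Centre of the seat, on the spindle axis, 50 mm above the worktop; axes as the grinder's. Seated, the origins of burr plate, spacer and cap lie 0, 20 and 36 mm above it. A cap whose slot does not line up rests on the tongue with its origin 46 mm above it instead.
- burr_plate: Loose steel disc with rings of small holes, 68 mm across and 6 mm thick, with a hub 32 mm in diameter rising to 20 mm above the underside; through bore 22.4 mm. Lies hub up. Origin at the centre of the underside, z up through the hub. 0.08 to 0.17 kg. Grasp it by the hub.
- spacer: Loose plain dark steel sleeve, 36 mm outside diameter, 22.4 mm bore, 16 mm high, standing on end. Origin at the centre of the underside, z along the bore. 0.06 kg.
- cap: Loose black cap: flange 50 mm across, 16 mm high; round knob 30 mm across on it, its top 35 mm above the underside. Underside slot, blind, sharp-edged: 20.8 mm along the cap's x axis, 7 mm along y, 11 mm deep (a half turn makes no difference); it passes over the tongue when lined up within about 6 degrees. Lies slot down. Origin at the centre of the underside, z up. 0.06 to 0.13 kg.
- scoop: Steel coffee scoop, 96x42x20 mm, lying near the front edge; leave it alone. Origin at the centre of its underside.
- teaspoon: Teaspoon, 137x28x13 mm, lying near the front edge; leave it alone. Origin at the centre of its underside.
- tape: Roll of tape, 102 mm across, 25 mm high, lying flat behind the work at the right; leave it alone. Origin at the centre of its underside.
- pen: Pen, 145 mm long, 12 mm thick, lying near the front edge; leave it alone. Origin at the centre of its underside.
Things that resemble listed ones, but are neither listed nor needed, are in the scene too. Leave any blue look-alike of the burr_plate alone.

How it is judged:
By the outcome, as a careful person would: the job done as asked, in the order asked, and still so for the second after the job is handed in, with the robot touching nothing.
It also fails if it takes over 72 s, if anything falls off the work surface, if the arm or the gripper's body presses on something with over 40 N, if the wrist force passes 120 N, or if a joint passes its speed limit or range.

## Robot

A 7-joint arm with a two-finger parallel gripper is mounted at the origin on a cart in front of the work surface, level with it; the furniture and walls round the work are solid. World frame = base frame: x ahead of the robot, y to its left, z up, the work surface at z = 0. Lengths are in m, angles in rad, forces in N, time in s.
With the tool pointing down it reaches from about 0.425 to 0.925 m from the base axis. Payload 6.8 kg.
Tool frame: the origin (TCP) lies on the centre line of the jaws, within the pads' length; the fingertips stand 25 mm ahead of it and the grasp point (between the pads) lies 6 mm ahead of it; z points along the fingers, y is the line along which they close (so a half turn about z gives the same grasp; the last joint's range is limited). The gripper opens to 85 mm and grips with 20 to 120 N. Pads are 22 mm wide; open, the fingers measure 114 mm over their backs; the gripper's body (76 mm by 85 mm) begins 54 mm behind the grasp point. The pads swing forward as they close: fully open they stand 13 mm farther back than shut.
Start: joints at [1.048, 0.477, 0.022, 1.555, -0.011, 1.109, -0.083], TCP at [0.272, -0.618, 0.256] pointing down, gripper open.
Joint ranges: [-2.96, 2.96], [-0.34, 2.1], [-1.41, 1.46], [0.24, 2.44], [-1.37, 4.51], [0.17, 1.92], [-2.96, 2.96]. Speed limits (rad/s): [2.39, 2.39, 3.14, 3.14, 3.14, 3.14, 3.14].

## Interface

Orientations are given as a rotation vector (axis times angle).
In Python, from bench import telemetry, grab_frame, job gives the robot as it stands.
- The arm moves only by the tool apply_moves, never from a script. Its argument "rows" is a list of rows, each a list of 2 entries, a list of its own where there are three numbers: the shift along the tool's x, y, z each as a share of 250 mm, from -1 to 1, then the turn, a rotation vector about the tool's x, y, z each as a share of pi rad, from -1 to 1. A call has 1 to 10 rows; each row is the pose to reach, as a shift and turn from the pose commanded when the call began, along the tool's axes at that moment, turning the shorter way round; what a row does not reach only later rows make up. A row lasts 1/8 s, in which the tool goes at most 62.5 mm and 10.7 degrees, less where a joint would pass 70% of its speed; a pose out of reach is approached as far as the arm can. A call with a number of a shift or a turn outside -1 to 1 is refused whole. A call with a gripper value outside its range is refused whole. "jaw" is the gripper's target within -1 to 1 (fully open at 1, half-way at 0, shut at -1), set as the call begins (left out, the last holds). The fingers move at their own pace and stop on an object; "newtons" is the grip in N (left out, the last holds). Time passes only in rows, so rows that repeat a pose let the fingers close. It gives the time, the measured TCP pose, the force, the opening and the grip force at its end, in the units of the state.
- telemetry.get_obs(): the state, without advancing time (a new reading comes with each control period).
- grab_frame(name): name is "scene" or "side" or "wrist"; returns a dict with "frame" (420x560x3 uint8, red, green, blue), "vertical_fov" (degrees; the focal length in pixels is half the picture's height over the tangent of half this angle, whatever the lens; pixels are square), "cx", "cy" (the principal point, pixels), "origin" and "attitude" of the camera in the world. Camera axes: x right, y up, looking along -z (the intrinsics and any distortion apply to the point x, -y, -z); pixel columns grow to the right and rows downward; lengths in m; the calibration is good to about 2 mm. A picture is of the moment at which its call begins. There is no depth.
- job.hand_in(): hands the job in; it is judged then, once.
The state is a dict: "clock": time; "joints": joint angles; "qvel": joint speeds; "tau": joint torques, N m; "tcp_pos": TCP position; "orientation": TCP orientation; "contact_force": force on the tool from outside, world axes, zero at the start; "moment": the same for the moment, N m; "grip_width": finger opening in m; "gripper_force": force on a finger pad.
Only numpy, scipy, OpenCV 4.12 (cv2) and the standard library are available. Lean on these libraries where they do the work, as an engineer would, in place of code of your own. Each camera call takes 0.05 s, during which the arm holds its last target. There are 200 camera calls.

## Working session

There is one attempt and no reset: what is moved stays moved. The work goes in short steps, Python scripts to look and compute and a tool call to move; the robot and the scene stay as the last step left them, time stands still between calls to the robot, and variables do not carry over. Pictures are saved under pics/ and viewed, at most 10 in all, crops included, and the job is handed in when it is done.

Besides the shell and the picture viewer there is one more tool, called after ">>>" as name(argument=value, ...) on one line, values as JSON. apply_moves: Moves the arm, as the interface text tells. Its arguments: {"type":"object","properties":{"rows":{"type":"array"},"jaw":{"type":"number"},"newtons":{"type":"number"}},"required":["rows"]}

```bash
mkdir -p pics; ls; python3 - <<'E'
from bench import telemetry, grab_frame
import cv2,numpy as np
print(telemetry.get_obs())
for n in("scene","side","wrist"):
    f=grab_frame(n); cv2.imwrite(f"pics/{n}0.png",f["frame"][:,:,::-1]); print({k:v for k,v in f.items() if k!="frame"})
a=[cv2.imread(f"pics/{n}0.png") for n in("scene","side")]
E
```

```text
pics
{'clock': 0.0, 'joints': array([ 1.04791102,  0.47776856,  0.02233801,  1.5564736 , -0.01152042,
        1.10927555, -0.08311562]), 'qvel': array([-1.91186770e-03, -1.30716557e-03,  5.68302832e-04,  1.19858805e-05,
        3.91978808e-04, -1.44431723e-03, -1.26861399e-03]), 'tau': array([-2.12438777e-04, -5.96443534e+01,  1.60789009e+00, -2.81196696e+01,
        1.24652154e-02,  9.27776797e-03,  2.43896892e-05]), 'tcp_pos': array([ 0.27179365, -0.61726005,  0.25533742]), 'orientation': array([-3.07257772e+00, -6.46523215e-01,  7.54598352e-04]), 'contact_force': array([-0.87070116, -0.15551179, -0.09398557]), 'moment': array([-0.0163881 ,  0.01265106, -0.03883447]), 'gripper_force': 0.0, 'grip_width': 0.08537605555695985}
{'vertical_fov': 51.330691887642914, 'cx': 282.1777299845783, 'cy': 211.58634900274083, 'origin': array([-0.06664698, -0.47475174,  0.71013379]), 'attitude': array([ 0.84603797, -0.37920314, -0.75520144])}
{'vertical_fov': 42.85899694924308, 'cx': 283.45111264814017, 'cy': 207.64201666821887, 'origin': array([-0.52839832, -0.15651591,  1.13728318]), 'attitude': array([ 0.65642392, -0.52904554, -1.26869422])}
{'vertical_fov': 60.34820126476941, 'cx': 279.70257639170734, 'cy': 209.68017598679958, 'origin': array([ 0.34439033, -0.5858542 ,  0.37348344]), 'attitude': array([-0.27720089,  0.18269218, -1.14457542])}
```

View pics/scene0.png

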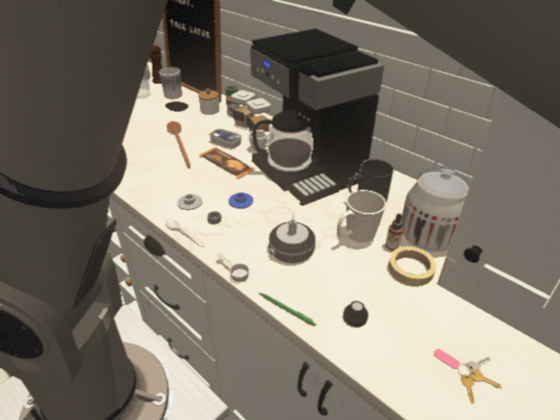

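View pics/side0.png

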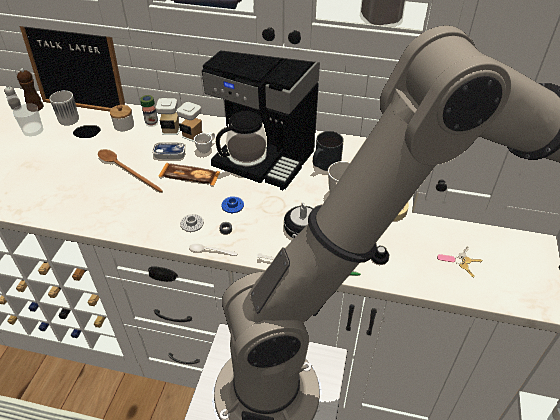

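The scene picture shows these candidates: a silver burr plate at (190,201), its blue look-alike at (241,200), which I'll leave alone, the spacer at (214,217), the cap at (356,313) and the grinder at (292,240). In the side picture the plate is at (192,223), the blue one at (233,205) and the spacer at (226,228).

```bash
cat > h.py <<'E'
import numpy as np,cv2
from scipy.spatial.transform import Rotation as R
from bench import telemetry, grab_frame
def cam(f):
    return (f["frame"].shape[0]/2/np.tan(np.radians(f["vertical_fov"])/2),f["cx"],f["cy"],np.array(f["origin"]),R.from_rotvec(f["attitude"]))
def onz(f,u,v,z):
    F,cx,cy,o,A=cam(f); d=A.apply([(u-cx)/F,-(v-cy)/F,-1]); return o+d*(z-o[2])/d[2]
def proj(f,p):
    F,cx,cy,o,A=cam(f); q=A.inv().apply(np.asarray(p)-o); return np.stack([cx-F*q[...,0]/q[...,2],cy+F*q[...,1]/q[...,2]],-1)
def crop(f,u,v,w,h,s,name):
    im=f["frame"][max(0,v-h//2):v+h//2,max(0,u-w//2):u+w//2,::-1]
    cv2.imwrite(name,cv2.resize(im,None,fx=s,fy=s,interpolation=cv2.INTER_CUBIC))
def togo(p,yaw=None):
    "tool shift shares from present measured pose to TCP target p, and yaw of tool y"
    o=telemetry.get_obs();A=R.from_rotvec(o["orientation"]);print("shares",A.inv().apply(np.asarray(p)-o["tcp_pos"])/.25)
E
python3 - <<'E'
from h import *
f=grab_frame("scene");g=grab_frame("side")
for n,u,v,z in(("burr",190,199,.02),("spacer",214,217,.008),("cap",356,313,.015),("grinder",292,241,.04),("blue",241,198,.02)):print(n,onz(f,u,v,z))
print(onz(g,192,222,.02),onz(g,226,228,.008))
a=f["frame"][170:270,165:325,::-1];b=f["frame"][280:340,310:400,::-1]
A=cv2.resize(a,None,fx=5,fy=5,interpolation=cv2.INTER_CUBIC); cv2.imwrite("pics/c1.png",A)
print(R.from_rotvec(telemetry.get_obs()["orientation"]).as_matrix())
E
```

```text
burr [0.44830411 0.32923687 0.02      ]
spacer [0.45229545 0.23776928 0.008     ]
cap [ 0.44677459 -0.2065669   0.015     ]
grinder [0.49572131 0.01024878 0.04      ]
blue [0.54463996 0.23601292 0.02      ]
[0.44138525 0.33015897 0.02      ] [0.45170163 0.23244965 0.008     ]
[[ 9.15194178e-01  4.03013000e-01 -3.71477857e-04]
 [ 4.03013168e-01 -9.15193894e-01  7.23155933e-04]
 [-4.85330246e-05 -8.11538568e-04 -9.99999670e-01]]
```

View pics/c1.png

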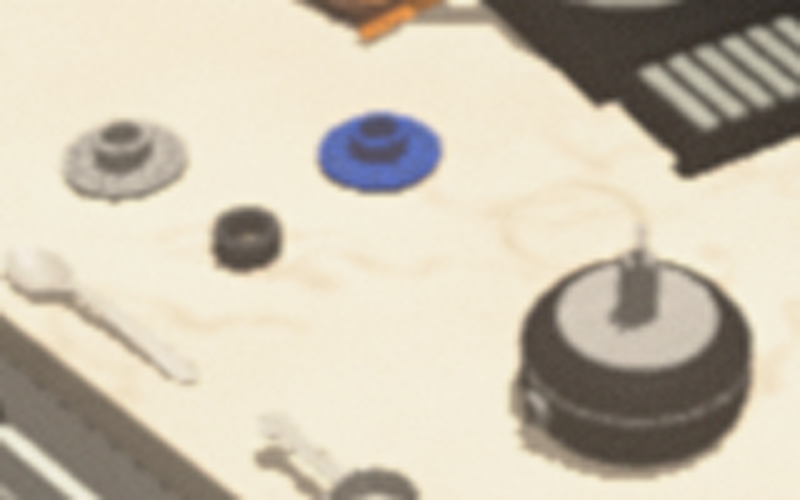

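The burr plate's hub top is at crop (123,131). The grinder seat is at about crop (637,313), and the spindle stands in the middle of it. The silver plate at scene (190,196) is the right one, hub up. Next I need the wrist camera's geometry so I can pick viewing poses.

```bash
python3 - <<'E'
from h import *
f=grab_frame("wrist");o=telemetry.get_obs();A=R.from_rotvec(o["orientation"])
Fc,cx,cy,co,CA=cam(f)
print("cam in tool",A.inv().apply(co-o["tcp_pos"]),"axes\n",(A.inv()*CA).as_matrix().round(3))
print("centre on z0",onz(f,280,210,0),o["tcp_pos"])
s=grab_frame("scene")
print("burr",onz(s,189.6,196.2,.02),"seat",onz(s,292.4,232.6,.05),"cap",onz(s,356,313,.015))
togo((.44,-.12,.30))
E
```

```text
cam in tool [ 0.07907475  0.00020279 -0.11795922] axes
 [[ 0.001  0.951  0.309]
 [ 1.    -0.001 -0.   ]
 [ 0.     0.309 -0.951]]
centre on z0 [ 0.23308381 -0.63519609  0.        ] [ 0.27197157 -0.61761983  0.25595248]
burr [0.45524643 0.34001037 0.02      ] seat [0.50931312 0.02164205 0.05      ] cap [ 0.44677459 -0.2065669   0.015     ]
shares [ 1.41727433 -1.5511052  -0.1750656 ]
```

>>> apply_moves(rows=[[[0.24, -0.26, -0.03], [0, 0, 0]], [[0.48, -0.52, -0.06], [0, 0, 0]], [[0.71, -0.78, -0.09], [0, 0, 0]], [[0.71, -0.78, -0.09], [0, 0, 0]], [[0.71, -0.78, -0.09], [0, 0, 0]], [[0.71, -0.78, -0.09], [0, 0, 0]]], jaw=1)

```text
clock: 1.1
tcp_pos: [0.3563, -0.3675, 0.2792]
orientation: [3.073, 0.65, 0.001]
contact_force: [0.4, -1.1, -0.0]
grip_width: 0.0855
gripper_force: 0.0
```

>>> apply_moves(rows=[[[0.24, -0.26, -0.03], [0, 0, 0]], [[0.48, -0.52, -0.06], [0, 0, 0]], [[0.71, -0.78, -0.09], [0, 0, 0]], [[0.71, -0.78, -0.09], [0, 0, 0]], [[0.71, -0.78, -0.09], [0, 0, 0]], [[0.71, -0.78, -0.09], [0, 0, 0]]])

```text
clock: 1.85
tcp_pos: [0.4401, -0.1189, 0.3012]
orientation: [3.074, 0.646, -0.0]
contact_force: [-0.7, -0.9, 0.5]
grip_width: 0.0855
gripper_force: 0.0
```

```bash
python3 - <<'E'
from h import *
f=grab_frame("wrist");cv2.imwrite("pics/w1.png",f["frame"][:,:,::-1]);np.save("w1.npy",f,allow_pickle=True)
print(telemetry.get_obs()["tcp_pos"],telemetry.get_obs()["joints"].round(2));print(proj(f,[(.505,.018,.05),(.447,-.207,.015)]))
E
```

```text
[ 0.43958165 -0.12002099  0.30099234] [ 0.42  0.08 -0.31  1.98  0.03  1.08 -1.06]
[[174.04804018  52.71714462]
 [351.37758942 190.81437221]]
```

View pics/w1.png

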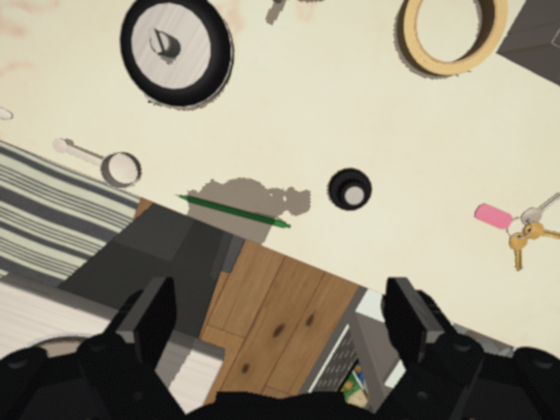

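The wrist view shows the grinder seat centred at about (172,45) with the tongue visible, the cap at (350,190) with its knob at (354,196), and the tape at (455,25). This agrees with the scene estimates. Next I'll look at the spindle from above.

>>> apply_moves(rows=[[[0.2, -0.14, 0], [0, 0, 0]], [[0.4, -0.28, 0], [0, 0, 0]], [[0.57, -0.4, 0], [0, 0, 0]], [[0.57, -0.4, 0], [0, 0, 0]], [[0.57, -0.4, 0], [0, 0, 0]], [[0.57, -0.4, 0], [0, 0, 0]]])

```text
clock: 2.65
tcp_pos: [0.5295, 0.0283, 0.301]
orientation: [3.075, 0.64, -0.001]
contact_force: [0.7, -0.1, -0.0]
grip_width: 0.085
gripper_force: 0.0
```

```bash
python3 - <<'E'
from h import *
f=grab_frame("wrist");np.save("w2.npy",f,allow_pickle=True)
p=proj(f,(.507,.02,.07)).astype(int);print(p,telemetry.get_obs()["tcp_pos"])
crop(f,p[0],p[1],150,150,4,"pics/w2.png")
# overlay-free seat fit
g=cv2.cvtColor(f["frame"],cv2.COLOR_RGB2GRAY);np.set_printoptions(linewidth=200)
c=proj(f,(.507,.02,.05));pts=[]
gb=cv2.GaussianBlur(g.astype(np.float32),(0,0),1)
for a in np.arange(0,2*np.pi,.05):
    r=np.arange(28,70,.25);l=cv2.remap(gb,(c[0]+r*np.cos(a)).astype(np.float32)[None],(c[1]+r*np.sin(a)).astype(np.float32)[None],1)[0]
    i=np.argmin(np.gradient(l));pts.append(onz(f,c[0]+r[i]*np.cos(a),c[1]+r[i]*np.sin(a),.05)[:2])
pts=np.array(pts)
from scipy.optimize import least_squares
s=least_squares(lambda q:np.hypot(*(pts-q[:2]).T)-q[2],[.507,.02,.037],loss="soft_l1",f_scale=.0007);print(s.x,np.abs(s.fun).mean())
E
```

```text
[277 199] [0.5295843  0.02873491 0.30121648]
[0.50865091 0.02249408 0.03711055] 0.00021885612162207284
```

View pics/w2.png

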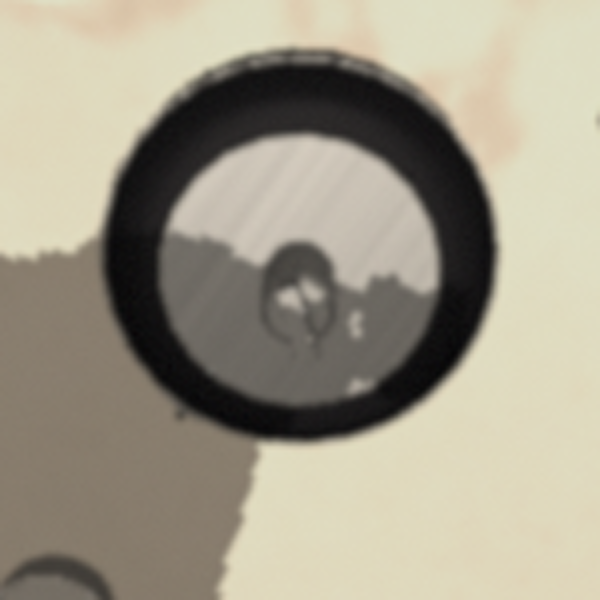

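The seat circle fits at (0.5087, 0.0225) with radius 37.1 mm; the true radius is 37, so the fit is good. In the crop the seat is at about (300,268) and the tongue near (305,300), but it lies in shadow. I'll take a second view turned 90° to cancel calibration error.

>>> apply_moves(rows=[[[-0.09, -0.12, 0], [0, 0, -0.055]], [[-0.09, -0.12, 0], [0, 0, -0.11]], [[-0.09, -0.12, 0], [0, 0, -0.165]], [[-0.09, -0.12, 0], [0, 0, -0.22]], [[-0.09, -0.12, 0], [0, 0, -0.275]], [[-0.09, -0.12, 0], [0, 0, -0.33]], [[-0.09, -0.12, 0], [0, 0, -0.385]], [[-0.09, -0.12, 0], [0, 0, -0.44]], [[-0.09, -0.12, 0], [0, 0, -0.5]], [[-0.09, -0.12, 0], [0, 0, -0.5]]])

```text
clock: 3.95
tcp_pos: [0.497, 0.0484, 0.3014]
orientation: [1.721, 2.628, -0.001]
contact_force: [0.3, 0.3, -0.2]
grip_width: 0.0853
gripper_force: 0.0
```

```bash
cat >> h.py <<'E'
from scipy.optimize import least_squares
def circ(f,c0,z,rad,rmin=.7,rmax=1.4,sign=-1):
    "fit circle of known radius at height z, edge of gray-level sign going outward"
    gb=cv2.GaussianBlur(cv2.cvtColor(f["frame"],cv2.COLOR_RGB2GRAY).astype(np.float32),(0,0),1);pts=[]
    for a in np.arange(0,2*np.pi,.05):
        r=np.linspace(rmin*rad,rmax*rad,160);P=np.stack([c0[0]+r*np.cos(a),c0[1]+r*np.sin(a),0*r+z],-1);q=proj(f,P).astype(np.float32)
        l=cv2.remap(gb,q[None,:,0].copy(),q[None,:,1].copy(),1)[0]
        pts.append(P[np.argmax(sign*np.gradient(l)),:2])
    pts=np.array(pts);s=least_squares(lambda q:np.hypot(*(pts-q[:2]).T)-q[2],[*c0,rad],loss="soft_l1",f_scale=.0007);return s.x,np.abs(s.fun).mean()
E
python3 - <<'E'
from h import *
f=grab_frame("wrist");np.save("w3.npy",f,allow_pickle=True);o=telemetry.get_obs()
print(o["tcp_pos"],o["orientation"],o["joints"].round(2));print(circ(f,(.5087,.0225),.05,.037))
a=[]
for g in(np.load("w1.npy",allow_pickle=True).item(),f):
    p=proj(g,(.5087,.0225,.09)).round().astype(int);print(p);crop(g,p[0],p[1],50,50,8,"t.png");a.append(cv2.imread("t.png"))
h=min(x.shape[0] for x in a);cv2.imwrite("pics/t2.png",np.hstack([x[:h] for x in a]))
togo((.4525,.336,.13))
E
```

```text
[0.49711017 0.04852782 0.30137598] [ 1.72331294e+00  2.62624058e+00 -4.13046393e-04] [ 0.34  0.2  -0.64  1.88  0.13  1.11  0.06]
(array([0.50887139, 0.02259364, 0.03705113]), np.float64(0.00023865074787805807))
[157  41]
[280 210]
shares [1.12624238 0.29398422 0.68494685]
```

View pics/t2.png

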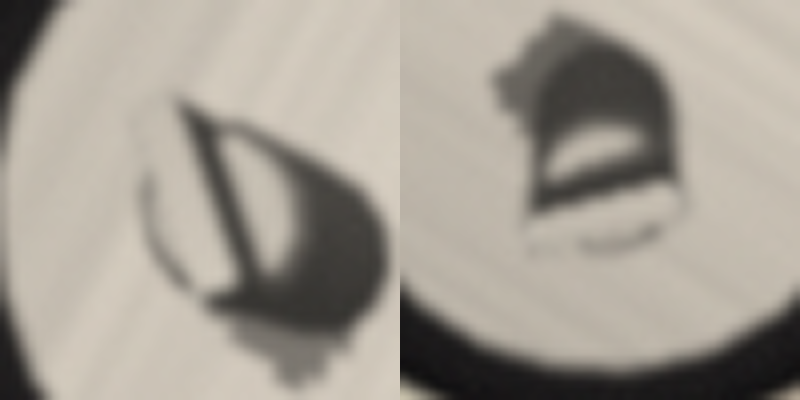

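Both views put the spindle at (0.5088, 0.0225). In the right-hand crop the tongue's dark face edge runs from (535,208) to (672,178). Next is the burr plate.

>>> apply_moves(rows=[[[0.2, 0.05, 0.05], [0, 0, 0]], [[0.4, 0.1, 0.1], [0, 0, 0]], [[0.6, 0.15, 0.15], [0, 0, 0]], [[0.8, 0.2, 0.2], [0, 0, 0]], [[1, 0.25, 0.3], [0, 0, 0]], [[1, 0.28, 0.4], [0, 0, 0]], [[1, 0.28, 0.4], [0, 0, 0]], [[1, 0.28, 0.4], [0, 0, 0]], [[1, 0.28, 0.4], [0, 0, 0]]])

```text
clock: 5.12
tcp_pos: [0.4613, 0.306, 0.2025]
orientation: [1.719, 2.628, 0.002]
contact_force: [0.1, 0.0, 0.3]
grip_width: 0.0854
gripper_force: 0.0
```

```bash
python3 - <<'E'
from h import *
g=np.load("w3.npy",allow_pickle=True).item()
a=onz(g,255+135/8,185+208/8,.096);b=onz(g,255+272/8,185+178/8,.096);d=b-a;print("tongue",np.degrees(np.arctan2(d[1],d[0])),np.linalg.norm(d))
f=grab_frame("wrist");np.save("w4.npy",f,allow_pickle=True);o=telemetry.get_obs();print(o["tcp_pos"],o["joints"].round(2))
print(circ(f,(.4525,.336),.006,.034,sign=-1),circ(f,(.4525,.336),.006,.034,sign=1))
p=proj(f,(.4525,.336,.02)).astype(int);q=proj(f,(.452,.235,.008)).astype(int);print(p,q)
cv2.imwrite("pics/w4.png",f["frame"][:,:,::-1])
E
```

```text
tongue 36.60320610114365 0.016533269195950356
[0.46122271 0.30611249 0.20243974] [-0.14  0.43 -0.71  1.87  0.34  0.97 -0.58]
(array([0.45175861, 0.33868727, 0.02764511]), np.float64(0.00408408473875626)) (array([0.45109536, 0.3399203 , 0.03344636]), np.float64(0.002770662313580899))
[284 152] [240 248]
```

View pics/w4.png

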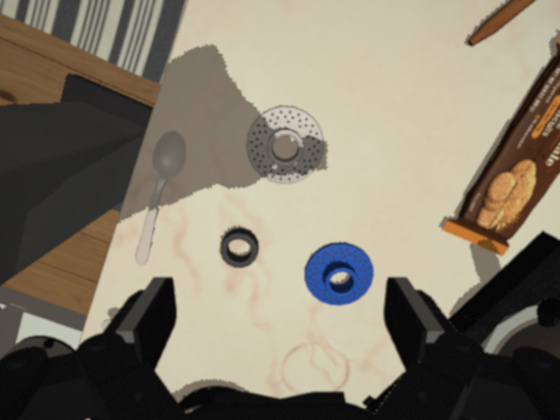

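The wrist picture shows the silver perforated plate centred at about (285,145), the spacer's bore at (240,246) and the blue look-alike at (339,273).

```bash
python3 - <<'E'
from h import *
f=np.load("w4.npy",allow_pickle=True).item()
print(onz(f,285.5,144.5,.006),onz(f,240,246,.016))
for s in(1,-1):
  print(circ(f,(.452,.341),.006,.034,.85,1.15,s),circ(f,onz(f,240,246,.016)[:2],.016,.0112,.6,1.3,s))
togo((.452,.341,.0335))
E
```

```text
[0.4517042 0.3412095 0.006    ] [0.45036336 0.24125156 0.016     ]
(array([0.45153376, 0.34044002, 0.03389714]), np.float64(0.0014829901739134277)) (array([0.45088269, 0.23944522, 0.01289885]), np.float64(0.0012158772245338882))
(array([0.45169362, 0.34169905, 0.03067704]), np.float64(0.0021705801260515256)) (array([0.44975235, 0.24022433, 0.00847781]), np.float64(0.0006889103318407998))
shares [0.14282735 0.02093129 0.67575703]
```

>>> apply_moves(rows=[[[0.14, 0.02, 0.15], [0, 0, 0]], [[0.14, 0.02, 0.35], [0, 0, 0]], [[0.14, 0.02, 0.5], [0, 0, 0]], [[0.14, 0.02, 0.6], [0, 0, 0]], [[0.14, 0.02, 0.67], [0, 0, 0]], [[0.14, 0.02, 0.67], [0, 0, 0]], [[0.14, 0.02, 0.67], [0, 0, 0]]], jaw=0.5, newtons=20)

```text
clock: 6.05
tcp_pos: [0.4517, 0.3411, 0.0349]
orientation: [1.717, 2.63, 0.003]
contact_force: [0.5, 0.3, 0.1]
grip_width: 0.0638
gripper_force: 0.0
```

>>> apply_moves(rows=[[[0, 0, 0], [0, 0, 0]], [[0, 0, 0], [0, 0, 0]], [[0, 0, 0], [0, 0, 0]], [[0, 0, 0], [0, 0, 0]], [[0, 0, 0], [0, 0, 0]], [[0, 0, 0], [0, 0, 0]]], jaw=-1)

```text
clock: 6.8
tcp_pos: [0.4515, 0.3409, 0.0348]
orientation: [1.717, 2.63, 0.002]
contact_force: [-0.6, -1.2, 6.3]
grip_width: 0.031
gripper_force: 19.4
```

The grip is on the hub (31 mm). I'll open, turn 90° and squeeze again, so the plate is centred on the tool axis both ways.

>>> apply_moves(rows=[[[0, 0, 0], [0, 0, 0]], [[0, 0, -0.01], [0, 0, -0.055]], [[0, 0, -0.01], [0, 0, -0.11]], [[0, 0, -0.01], [0, 0, -0.165]], [[0, 0, -0.01], [0, 0, -0.22]], [[0, 0, -0.01], [0, 0, -0.275]], [[0, 0, -0.01], [0, 0, -0.33]], [[0, 0, -0.01], [0, 0, -0.385]], [[0, 0, -0.01], [0, 0, -0.44]], [[0, 0, -0.01], [0, 0, -0.5]]], jaw=0.2)

```text
clock: 8.05
tcp_pos: [0.4511, 0.3405, 0.0363]
orientation: [-0.654, 3.073, -0.0]
contact_force: [-1.0, 0.1, 0.6]
grip_width: 0.051
gripper_force: 0.0
```

>>> apply_moves(rows=[[[0, 0, 0], [0, 0, 0]], [[0, 0, 0], [0, 0, 0]], [[0, 0, 0], [0, 0, 0]], [[0, 0, 0], [0, 0, 0]], [[0, 0, 0], [0, 0, 0]], [[0, 0, 0], [0, 0, 0]]], jaw=-1, newtons=30)

```text
clock: 8.8
tcp_pos: [0.451, 0.3405, 0.0364]
orientation: [-0.645, 3.075, -0.001]
contact_force: [-0.7, -1.9, 2.9]
grip_width: 0.0303
gripper_force: 29.8
```

```bash
python3 - <<'E'
from h import *
o=telemetry.get_obs();print(o["tcp_pos"],o["joints"].round(2));togo((.5088,.0225,.15));print(R.from_rotvec(o["orientation"]).as_matrix().round(4))
E
```

```text
[0.451038   0.34050041 0.03636998] [-0.08  0.8  -0.91  1.92  0.85  0.86  0.53]
shares [ 0.2994547  -1.25782947 -0.45403935]
[[-9.157e-01 -4.018e-01  1.000e-04]
 [-4.018e-01  9.157e-01 -4.000e-04]
 [ 0.000e+00 -4.000e-04 -1.000e+00]]
```

>>> apply_moves(rows=[[[0, 0, -0.1], [0, 0, 0]], [[0, 0, -0.25], [0, 0, 0]], [[0.05, -0.12, -0.4], [0, 0, 0]], [[0.1, -0.3, -0.5], [0, 0, 0]], [[0.15, -0.5, -0.5], [0, 0, 0]], [[0.2, -0.7, -0.5], [0, 0, 0]], [[0.25, -0.9, -0.5], [0, 0, 0]], [[0.3, -1, -0.5], [0, 0, 0]], [[0.3, -1, -0.5], [0, 0, 0]], [[0.3, -1, -0.5], [0, 0, 0]]])

```text
clock: 10.05
tcp_pos: [0.4828, 0.0824, 0.1614]
orientation: [-0.646, 3.074, 0.001]
contact_force: [-0.5, -0.4, -1.0]
grip_width: 0.0302
gripper_force: 30.1
```

```bash
python3 - <<'E'
from h import *
o=telemetry.get_obs();print(o["joints"].round(2));togo((.5088,.0225,.135))
E
```

```text
[ 0.6   0.55 -1.14  2.03  0.62  0.96  1.13]
shares [ 0.00145276 -0.26141811  0.10540207]
```

>>> apply_moves(rows=[[[0, -0.1, 0], [0, 0, 0]], [[0, -0.2, 0.02], [0, 0, 0]], [[0.001, -0.261, 0.04], [0, 0, 0]], [[0.001, -0.261, 0.04], [0, 0, 0]], [[0.001, -0.261, 0.04], [0, 0, 0]], [[0.001, -0.261, 0.04], [0, 0, 0]]])

```text
clock: 10.8
tcp_pos: [0.5086, 0.0229, 0.1516]
orientation: [-0.648, 3.074, 0.0]
contact_force: [0.3, -0.6, -1.5]
grip_width: 0.0304
gripper_force: 30.1
```

```bash
python3 - <<'E'
from h import *
o=telemetry.get_obs();print(o["tcp_pos"],o["contact_force"]);togo((.5088,.0225,.135))
f=grab_frame("wrist");g=grab_frame("scene")
crop(f,280,320,200,140,4,"t.png");p=proj(g,(.5088,.0225,.1)).astype(int);crop(g,p[0],p[1],112,140,4,"u.png")
cv2.imwrite("pics/b.png",np.hstack([cv2.resize(cv2.imread("t.png"),(400,280)),cv2.resize(cv2.imread("u.png"),(350,437))[78:358]]))
print(proj(f,(.5088,.0225,.096)))
E
```

```text
[0.50863642 0.02291803 0.15159621] [ 0.2874831  -0.58247685 -1.51553809]
shares [ 0.00011236 -0.00180647  0.06638445]
[279.14466726 250.98530117]
```

View pics/b.png

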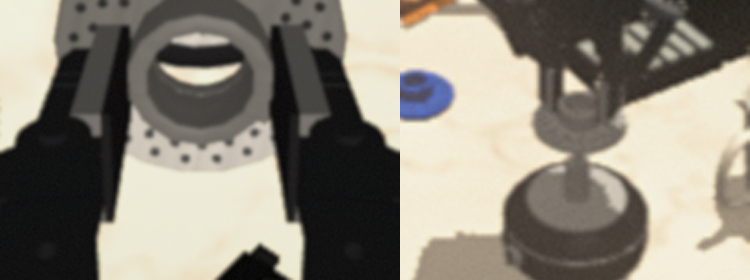

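The plate hangs level on the gripper over the spindle. Its hub top is centred at wrist pixel (280,289).

```bash
python3 - <<'E'
from h import *
f=grab_frame("wrist");o=telemetry.get_obs()
print(proj(f,[(*o["tcp_pos"][:2],.1352)]), onz(f,280,289,.1352))
E
```

```text
[[279.57909635 289.84221435]] [0.50835123 0.02224088 0.1352    ]
```

>>> apply_moves(rows=[[[0, -0.002, 0.03], [0, 0, 0]], [[0, -0.002, 0.06], [0, 0, 0]], [[0, -0.002, 0.075], [0, 0, 0]], [[0, -0.002, 0.09], [0, 0, 0]], [[0, -0.002, 0.105], [0, 0, 0]], [[0, -0.002, 0.12], [0, 0, 0]], [[0, -0.002, 0.13], [0, 0, 0]]])

```text
clock: 11.82
tcp_pos: [0.509, 0.0213, 0.1186]
orientation: [0.645, -3.075, -0.0]
contact_force: [-0.1, -0.4, -1.3]
grip_width: 0.0301
gripper_force: 30.1
```

```bash
python3 - <<'E'
from h import *
grab_frame("scene");o=telemetry.get_obs();print(o["tcp_pos"],o["contact_force"],o["moment"]);togo((.5088,.0225,.0866))
E
```

```text
[0.50888819 0.02119181 0.11835984] [ 0.89920802 -0.79005176 -2.75855376] [-0.00807774 -0.01748185 -0.00304473]
shares [-0.00182711  0.00491296  0.12703949]
```

>>> apply_moves(rows=[[[-0.002, 0.005, 0], [0, 0, 0]], [[-0.002, 0.005, 0.015], [0, 0, 0]], [[-0.002, 0.005, 0.03], [0, 0, 0]], [[-0.002, 0.005, 0.045], [0, 0, 0]], [[-0.002, 0.005, 0.06], [0, 0, 0]], [[-0.002, 0.005, 0.075], [0, 0, 0]], [[-0.002, 0.005, 0.09], [0, 0, 0]], [[-0.002, 0.005, 0.1], [0, 0, 0]], [[-0.002, 0.005, 0.1], [0, 0, 0]]])

```text
clock: 13.0
tcp_pos: [0.5089, 0.0226, 0.0936]
orientation: [0.645, -3.074, -0.0]
contact_force: [0.1, 0.5, -1.5]
grip_width: 0.03
gripper_force: 30.1
```

```bash
python3 - <<'E'
from h import *
o=telemetry.get_obs();print(o["tcp_pos"],o["contact_force"],o["moment"]);togo((.5088,.0225,.0864))
E
```

```text
[0.50889412 0.02260591 0.09362403] [ 0.12564341  0.49082949 -1.49602113] [ 0.01496061 -0.00718079 -0.00802609]
shares [ 0.00050667 -0.00023922  0.02889624]
```

>>> apply_moves(rows=[[[0, 0, 0.006], [0, 0, 0]], [[0, 0, 0.012], [0, 0, 0]], [[0, 0, 0.018], [0, 0, 0]], [[0, 0, 0.023], [0, 0, 0]], [[0, 0, 0.026], [0, 0, 0]], [[0, 0, 0.026], [0, 0, 0]]])

```text
clock: 13.75
tcp_pos: [0.509, 0.0226, 0.0873]
orientation: [0.645, -3.075, -0.0]
contact_force: [-0.5, 0.1, -2.2]
grip_width: 0.0304
gripper_force: 30.1
```

>>> apply_moves(rows=[[[0, 0, 0.002], [0, 0, 0]], [[0, 0, 0.003], [0, 0, 0]], [[0, 0, 0.003], [0, 0, 0]]])

```text
clock: 14.12
tcp_pos: [0.509, 0.0226, 0.0866]
orientation: [-0.645, 3.075, -0.0]
contact_force: [-0.6, -0.2, -1.3]
grip_width: 0.0302
gripper_force: 30.1
```

>>> apply_moves(rows=[[[0, 0, 0.002], [0, 0, 0]], [[0, 0, 0.004], [0, 0, 0]], [[0, 0, 0.004], [0, 0, 0]]])

```text
clock: 14.5
tcp_pos: [0.5091, 0.0227, 0.0863]
orientation: [-0.645, 3.075, -0.001]
contact_force: [-3.0, -0.7, 8.6]
grip_width: 0.0301
gripper_force: 31.0
```

Seated, with 8.6 N contact. I'll release, lift and go to the spacer.

>>> apply_moves(rows=[[[0, 0, -0.002], [0, 0, 0]], [[0, 0, -0.002], [0, 0, 0]], [[0, 0, -0.002], [0, 0, 0]], [[0, 0, -0.1], [0, 0, 0]], [[0, 0, -0.25], [0, 0, 0]], [[0, 0, -0.45], [0, 0, 0]], [[0, 0.15, -0.5], [0, 0, 0]], [[0, 0.35, -0.5], [0, 0, 0]], [[0, 0.55, -0.5], [0, 0, 0]], [[0, 0.55, -0.5], [0, 0, 0]]], jaw=0.3)

```text
clock: 15.75
tcp_pos: [0.4519, 0.1522, 0.2112]
orientation: [-0.656, 3.071, 0.001]
contact_force: [0.7, -0.2, -0.0]
grip_width: 0.0557
gripper_force: 0.0
```

```bash
python3 - <<'E'
from h import *
f=grab_frame("wrist");o=telemetry.get_obs();print(o["tcp_pos"],o["joints"].round(2))
s=grab_frame("scene");c=(.4503,.2405)
for q in(f,s):print(proj(q,(*c,.016)),proj(q,(.5088,.0225,.056)))
# dark blob of spacer in wrist
p=proj(f,(*c,.016)).astype(int)
w=60;x0,y0=max(p[0]-w,0),max(p[1]-w,0);g=cv2.cvtColor(f["frame"],cv2.COLOR_RGB2GRAY)[y0:y0+2*w,x0:x0+2*w]
a=cv2.resize(f["frame"][y0:y0+2*w,x0:x0+2*w,::-1],(400,400),interpolation=cv2.INTER_CUBIC)
p=proj(s,(.5088,.0225,.06)).astype(int);b=cv2.resize(s["frame"][p[1]-35:p[1]+35,p[0]-35:p[0]+35,::-1],(400,400),interpolation=cv2.INTER_CUBIC)
print(x0,y0,a.shape);cv2.imwrite("pics/s.png",np.hstack([a,b]));np.save("w5.npy",f,allow_pickle=True)
E
```

```text
[0.45301741 0.14994528 0.21080339] [ 0.54  0.47 -1.22  2.01  0.52  1.03  1.06]
[367.72877293 222.09992255] [ 99.48907228 196.46858737]
[212.42812933 214.4340652 ] [292.04134353 230.55825729]
307 162 (400, 400, 3)
```

View pics/s.png

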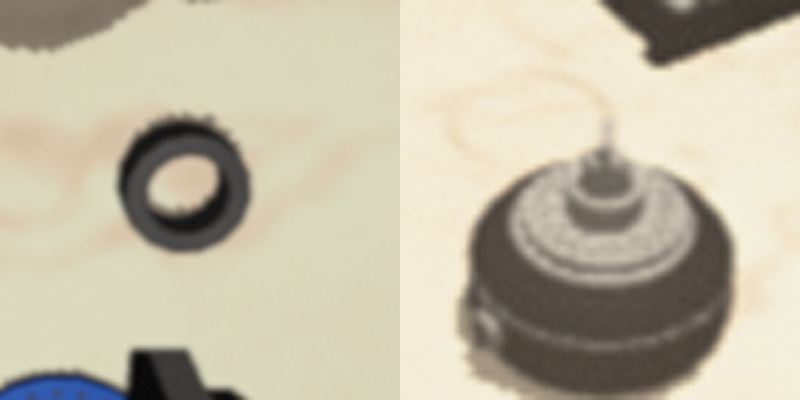

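The right crop shows the burr plate seated flat on the grinder. In the left crop the spacer's top ring is centred at (187,192), which is wrist pixel (363,219.6).

```bash
python3 - <<'E'
from h import *
f=np.load("w5.npy",allow_pickle=True).item();p=onz(f,307+187*.3,162+192*.3,.016);print(p);togo((*p[:2],.029))
E
```

```text
[0.44988989 0.23544286 0.016     ]
shares [-0.12648381  0.32478703  0.72576323]
```

>>> apply_moves(rows=[[[-0.06, 0.16, 0.1], [0, 0, 0]], [[-0.128, 0.328, 0.25], [0, 0, 0]], [[-0.128, 0.328, 0.4], [0, 0, 0]], [[-0.128, 0.328, 0.55], [0, 0, 0]], [[-0.128, 0.328, 0.65], [0, 0, 0]], [[-0.128, 0.328, 0.706], [0, 0, 0]], [[-0.128, 0.328, 0.706], [0, 0, 0]], [[-0.128, 0.328, 0.706], [0, 0, 0]]], jaw=0.4, newtons=20)

```text
clock: 16.85
tcp_pos: [0.4508, 0.2365, 0.0349]
orientation: [-0.644, 3.074, 0.001]
contact_force: [0.8, -0.3, -0.1]
grip_width: 0.0596
gripper_force: 0.0
```

>>> apply_moves(rows=[[[0, 0, 0], [0, 0, 0]], [[0, 0, 0], [0, 0, 0]], [[0, 0, 0], [0, 0, 0]], [[0, 0, 0], [0, 0, 0]], [[0, 0, 0], [0, 0, 0]], [[0, 0, 0], [0, 0, 0]]], jaw=-1)

```text
clock: 17.6
tcp_pos: [0.4507, 0.2366, 0.0351]
orientation: [-0.645, 3.073, -0.001]
contact_force: [0.1, -1.2, 5.7]
grip_width: 0.0345
gripper_force: 19.3
```

>>> apply_moves(rows=[[[0, 0, 0], [0, 0, 0]], [[0, 0, 0], [0, 0, 0.055]], [[0, 0, 0], [0, 0, 0.11]], [[0, 0, 0], [0, 0, 0.165]], [[0, 0, 0], [0, 0, 0.22]], [[0, 0, 0], [0, 0, 0.275]], [[0, 0, 0], [0, 0, 0.33]], [[0, 0, 0], [0, 0, 0.385]], [[0, 0, 0], [0, 0, 0.44]], [[0, 0, 0], [0, 0, 0.5]]], jaw=0.3)

```text
clock: 18.85
tcp_pos: [0.45, 0.2365, 0.0342]
orientation: [-1.724, -2.626, -0.0]
contact_force: [-0.2, -0.5, -0.6]
grip_width: 0.0554
gripper_force: 0.0
```

>>> apply_moves(rows=[[[0, 0, 0], [0, 0, 0]], [[0, 0, 0], [0, 0, 0]], [[0, 0, 0], [0, 0, 0]], [[0, 0, 0], [0, 0, 0]], [[0, 0, 0], [0, 0, 0]], [[0, 0, 0], [0, 0, 0]]], jaw=-1, newtons=30)

```text
clock: 19.6
tcp_pos: [0.4501, 0.2367, 0.0346]
orientation: [1.711, 2.635, 0.001]
contact_force: [-1.2, -1.4, 7.3]
grip_width: 0.0339
gripper_force: 29.2
```

```bash
python3 - <<'E'
from h import *
o=telemetry.get_obs();print(o["tcp_pos"],o["joints"].round(2));togo((.5088,.0225,.155))
E
```

```text
[0.4501491  0.23666971 0.0345791 ] [-0.15  0.61 -0.58  2.07  0.57  0.62 -0.7 ]
shares [-0.87800843 -0.13396204 -0.48177999]
```

>>> apply_moves(rows=[[[0, 0, -0.1], [0, 0, 0]], [[0, 0, -0.25], [0, 0, 0]], [[-0.1, 0, -0.4], [0, 0, 0]], [[-0.3, -0.04, -0.5], [0, 0, 0]], [[-0.5, -0.08, -0.5], [0, 0, 0]], [[-0.7, -0.1, -0.5], [0, 0, 0]], [[-0.878, -0.134, -0.5], [0, 0, 0]], [[-0.878, -0.134, -0.5], [0, 0, 0]], [[-0.878, -0.134, -0.5], [0, 0, 0]], [[-0.878, -0.134, -0.5], [0, 0, 0]]])

```text
clock: 20.85
tcp_pos: [0.5075, 0.0235, 0.1591]
orientation: [-1.711, -2.634, -0.001]
contact_force: [0.1, -0.5, -0.1]
grip_width: 0.0337
gripper_force: 30.0
```

```bash
python3 - <<'E'
from h import *
o=telemetry.get_obs();print(o["tcp_pos"],o["contact_force"],o["joints"].round(2));togo((.5088,.0225,.1046))
f=grab_frame("wrist");z=o["tcp_pos"][2]-.0346+.016
p=proj(f,(*o["tcp_pos"][:2],z));print(p);print(circ(f,o["tcp_pos"][:2],z,.0112,.7,1.3,1),circ(f,o["tcp_pos"][:2],z,.0112,.7,1.3,-1))
E
```

```text
[0.50751619 0.02352205 0.15909204] [ 0.1267059  -0.54988564 -0.08147418] [ 0.39  0.41 -0.68  2.01  0.34  0.84 -0.06]
shares [-0.00592809  0.00300355  0.21796568]
[279.52389977 286.5831127 ]
(array([0.50789545, 0.02266961, 0.0110395 ]), np.float64(0.0006019977405586023)) (array([0.50783058, 0.0213829 , 0.01085066]), np.float64(0.001989788037081248))
```

>>> apply_moves(rows=[[[-0.004, 0.003, 0.03], [0, 0, 0]], [[-0.004, 0.003, 0.06], [0, 0, 0]], [[-0.004, 0.003, 0.09], [0, 0, 0]], [[-0.004, 0.003, 0.105], [0, 0, 0]], [[-0.004, 0.003, 0.12], [0, 0, 0]], [[-0.004, 0.003, 0.135], [0, 0, 0]], [[-0.004, 0.003, 0.145], [0, 0, 0]], [[-0.004, 0.003, 0.145], [0, 0, 0]]])

```text
clock: 21.9
tcp_pos: [0.5089, 0.0214, 0.1227]
orientation: [-1.716, -2.631, 0.0]
contact_force: [-0.1, -0.6, -1.3]
grip_width: 0.034
gripper_force: 30.0
```

```bash
python3 - <<'E'
from h import *
o=telemetry.get_obs();print(o["tcp_pos"],o["contact_force"],o["moment"]);togo((.5087,.0228,.1046))
E
```

```text
[0.50888105 0.02141831 0.12268444] [-0.1410975  -0.62720138 -1.32237417] [0.03810715 0.03897668 0.04245967]
shares [0.00534574 0.00157704 0.07233779]
```

>>> apply_moves(rows=[[[0.005, 0.001, 0], [0, 0, 0]], [[0.005, 0.001, 0.012], [0, 0, 0]], [[0.005, 0.001, 0.024], [0, 0, 0]], [[0.005, 0.001, 0.036], [0, 0, 0]], [[0.005, 0.001, 0.048], [0, 0, 0]], [[0.005, 0.001, 0.058], [0, 0, 0]], [[0.005, 0.001, 0.064], [0, 0, 0]], [[0.005, 0.001, 0.064], [0, 0, 0]]])

```text
clock: 22.9
tcp_pos: [0.5086, 0.0227, 0.1067]
orientation: [-1.716, -2.631, 0.0]
contact_force: [0.1, -0.1, -0.4]
grip_width: 0.0337
gripper_force: 30.0
```

>>> apply_moves(rows=[[[0, 0, 0.002], [0, 0, 0]], [[0, 0, 0.004], [0, 0, 0]], [[0, 0, 0.005], [0, 0, 0]], [[0, 0, 0.005], [0, 0, 0]]])

```text
clock: 23.4
tcp_pos: [0.5087, 0.0227, 0.1056]
orientation: [1.716, 2.631, 0.0]
contact_force: [-0.2, 0.7, -0.7]
grip_width: 0.0342
gripper_force: 30.0
```

>>> apply_moves(rows=[[[0, 0, 0.002], [0, 0, 0]], [[0, 0, 0.004], [0, 0, 0]], [[0, 0, 0.004], [0, 0, 0]]])

```text
clock: 23.78
tcp_pos: [0.5087, 0.0227, 0.1047]
orientation: [1.716, 2.631, -0.0]
contact_force: [-2.2, -0.6, 1.8]
grip_width: 0.0337
gripper_force: 30.2
```

Contact came at the expected height. I'll release, lift and move to the cap, turning on the way.

>>> apply_moves(rows=[[[0, 0, -0.002], [0, 0, 0]], [[0, 0, -0.002], [0, 0, 0]], [[0, 0, -0.002], [0, 0, 0]], [[0, 0, -0.1], [0, 0, 0]], [[0, 0, -0.25], [0, 0, 0.05]], [[-0.1, -0.1, -0.38], [0, 0, 0.1]], [[-0.28, -0.22, -0.38], [0, 0, 0.15]], [[-0.45, -0.36, -0.38], [0, 0, 0.2]], [[-0.6, -0.48, -0.38], [0, 0, 0.25]], [[-0.74, -0.6, -0.38], [0, 0, 0.3]]], jaw=0.3)

```text
clock: 25.02
tcp_pos: [0.4453, -0.2088, 0.1997]
orientation: [2.728, 1.557, 0.0]
contact_force: [1.0, -0.6, -0.1]
grip_width: 0.0553
gripper_force: 0.0
```

>>> apply_moves(rows=[[[0, 0, 0], [0, 0, 0.05]], [[0, 0, 0], [0, 0, 0.1]], [[0, 0, 0], [0, 0, 0.15]], [[0, 0, 0], [0, 0, 0.2]], [[0, 0, 0], [0, 0, 0.2]], [[0, 0, 0], [0, 0, 0.2]]])

```text
clock: 25.78
tcp_pos: [0.446, -0.207, 0.1996]
orientation: [3.073, 0.652, -0.0]
contact_force: [0.3, -0.2, -0.0]
grip_width: 0.0552
gripper_force: 0.0
```

```bash
python3 - <<'E'
from h import *
f=grab_frame("wrist");o=telemetry.get_obs();print(o["tcp_pos"],o["joints"].round(2),R.from_rotvec(o["orientation"]).as_matrix()[:2,0])
s=grab_frame("scene")
p=proj(f,(.447,-.207,.02)).astype(int);w=60;x0,y0=p-w;print(x0,y0)
a=cv2.resize(f["frame"][y0:y0+2*w,x0:x0+2*w,::-1],(400,400),interpolation=cv2.INTER_CUBIC)
p=proj(s,(.5088,.0225,.07)).astype(int);b=cv2.resize(s["frame"][p[1]-35:p[1]+35,p[0]-35:p[0]+35,::-1],(400,400),interpolation=cv2.INTER_CUBIC)
cv2.imwrite("pics/k.png",np.hstack([a,b]));np.save("w6.npy",f,allow_pickle=True)
E
```

```text
[ 0.44594483 -0.20699946  0.1995445 ] [ 0.58  0.27 -0.32  2.03  0.11  0.87 -0.95] [0.91414407 0.40538947]
219 129
```

View pics/k.png

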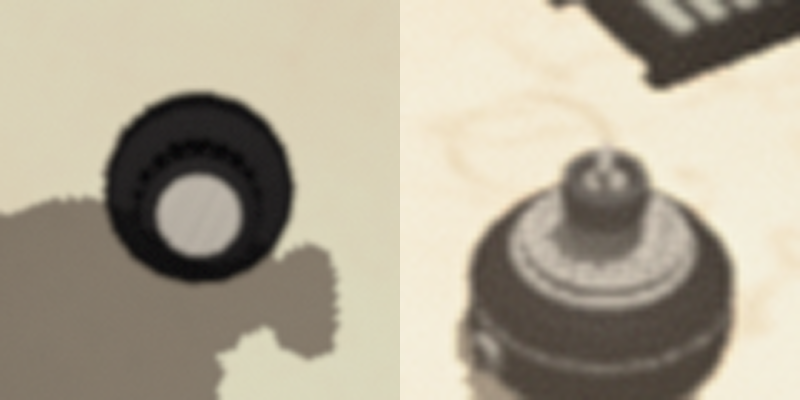

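The spacer sits on the plate (right crop). On the cap, the flange is centred at wrist pixel (278.7,185.4) and the bright knob top at (278.7,193.5).

```bash
python3 - <<'E'
from h import *
f=np.load("w6.npy",allow_pickle=True).item();print(onz(f,278.7,185.4,.01),onz(f,278.7,193.5,.035));p=onz(f,278.7,193.5,.035);togo((*p[:2],.05))
E
```

```text
[ 0.44718368 -0.20582749  0.01      ] [ 0.44679009 -0.20607593  0.035     ]
shares [ 0.00470238 -0.00215298  0.59816129]
```

>>> apply_moves(rows=[[[0.005, -0.002, 0.15], [0, 0, 0]], [[0.005, -0.002, 0.3], [0, 0, 0]], [[0.005, -0.002, 0.45], [0, 0, 0]], [[0.005, -0.002, 0.55], [0, 0, 0]], [[0.005, -0.002, 0.606], [0, 0, 0]], [[0.005, -0.002, 0.606], [0, 0, 0]], [[0.005, -0.002, 0.606], [0, 0, 0]]], newtons=20)

```text
clock: 26.75
tcp_pos: [0.4476, -0.2064, 0.0489]
orientation: [3.073, 0.647, 0.002]
contact_force: [-0.1, 1.1, 0.5]
grip_width: 0.0552
gripper_force: 0.0
```

>>> apply_moves(rows=[[[0, 0, 0], [0, 0, 0]], [[0, 0, 0], [0, 0, 0]], [[0, 0, 0], [0, 0, 0]], [[0, 0, 0], [0, 0, 0]], [[0, 0, 0], [0, 0, 0]], [[0, 0, 0], [0, 0, 0]]], jaw=-1)

```text
clock: 27.5
tcp_pos: [0.4475, -0.2064, 0.049]
orientation: [3.073, 0.647, 0.002]
contact_force: [-0.7, -0.3, 5.9]
grip_width: 0.0289
gripper_force: 19.3
```

>>> apply_moves(rows=[[[0, 0, 0], [0, 0, 0]], [[0, 0, 0], [0, 0, -0.055]], [[0, 0, 0], [0, 0, -0.11]], [[0, 0, 0], [0, 0, -0.165]], [[0, 0, 0], [0, 0, -0.22]], [[0, 0, 0], [0, 0, -0.275]], [[0, 0, 0], [0, 0, -0.33]], [[0, 0, 0], [0, 0, -0.385]], [[0, 0, 0], [0, 0, -0.44]], [[0, 0, 0], [0, 0, -0.5]]], jaw=0.2)

```text
clock: 28.75
tcp_pos: [0.4468, -0.2063, 0.0481]
orientation: [1.71, 2.635, -0.0]
contact_force: [0.8, 0.3, 0.0]
grip_width: 0.0512
gripper_force: 0.0
```

>>> apply_moves(rows=[[[0, 0, 0], [0, 0, 0]], [[0, 0, 0], [0, 0, 0]], [[0, 0, 0], [0, 0, 0]], [[0, 0, 0], [0, 0, 0]], [[0, 0, 0], [0, 0, 0]], [[0, 0, 0], [0, 0, 0]]], jaw=-1, newtons=30)

```text
clock: 29.5
tcp_pos: [0.4469, -0.2062, 0.0482]
orientation: [1.718, 2.63, -0.001]
contact_force: [-1.7, -1.6, 5.2]
grip_width: 0.0285
gripper_force: 29.6
```

```bash
python3 - <<'E'
from h import *
o=telemetry.get_obs();print(o["tcp_pos"],o["joints"].round(2));togo((.5088,.0225,.165))
E
```

```text
[ 0.44685006 -0.20622359  0.04819823] [ 0.83  0.58 -0.64  2.1   0.59  0.64  0.19]
shares [ 0.73812689  0.59434438 -0.46759205]
```

>>> apply_moves(rows=[[[0, 0, -0.1], [0, 0, 0]], [[0, 0, -0.25], [0, 0, 0]], [[0.08, 0.06, -0.4], [0, 0, 0]], [[0.22, 0.18, -0.5], [0, 0, 0]], [[0.38, 0.3, -0.5], [0, 0, 0]], [[0.54, 0.44, -0.5], [0, 0, 0]], [[0.69, 0.55, -0.5], [0, 0, 0]], [[0.738, 0.594, -0.5], [0, 0, 0]], [[0.738, 0.594, -0.5], [0, 0, 0]], [[0.738, 0.594, -0.5], [0, 0, 0]]])

```text
clock: 30.75
tcp_pos: [0.5083, 0.0207, 0.1726]
orientation: [-1.72, -2.628, 0.002]
contact_force: [-0.1, -0.2, -1.4]
grip_width: 0.0286
gripper_force: 29.9
```

```bash
python3 - <<'E'
from h import *
o=telemetry.get_obs();print(o["tcp_pos"],o["contact_force"],o["moment"],o["joints"].round(2));togo((.5088,.0225,.1442))
f=grab_frame("wrist");z=o["tcp_pos"][2]-.0482+.035
print(circ(f,o["tcp_pos"][:2],z,.0135,.6,1.3,-1))
E
```

```text
[0.50827348 0.02067755 0.17255895] [-0.05806965 -0.21943791 -1.35041115] [-0.0143504  -0.01850148  0.0013417 ] [ 0.52  0.43 -0.83  1.99  0.41  0.9  -0.12]
shares [0.00589533 0.00500447 0.11342599]
(array([0.50870921, 0.01965625, 0.0102523 ]), np.float64(0.0005028939736784461))
```

>>> apply_moves(rows=[[[0.008, 0.005, 0.02], [0, 0, 0]], [[0.008, 0.005, 0.05], [0, 0, 0]], [[0.008, 0.005, 0.075], [0, 0, 0]], [[0.008, 0.005, 0.09], [0, 0, 0]], [[0.008, 0.005, 0.09], [0, 0, 0]], [[0.008, 0.005, 0.09], [0, 0, 0]]])

```text
clock: 31.55
tcp_pos: [0.5091, 0.025, 0.1507]
orientation: [1.717, 2.63, 0.0]
contact_force: [0.2, 0.8, -0.4]
grip_width: 0.0286
gripper_force: 29.9
```

```bash
python3 - <<'E'
from h import *
o=telemetry.get_obs();print(o["tcp_pos"],o["contact_force"]);togo((.5086,.0230,.1442))
E
```

```text
[0.50914747 0.02496309 0.15067702] [ 0.24729838  0.78179376 -0.35108397]
shares [-0.00630642 -0.00517061  0.0259071 ]
```

>>> apply_moves(rows=[[[-0.006, -0.005, 0.01], [0, 0, 0]], [[-0.006, -0.005, 0.018], [0, 0, 0]], [[-0.006, -0.005, 0.022], [0, 0, 0]], [[-0.006, -0.005, 0.022], [0, 0, 0]]])

```text
clock: 32.05
tcp_pos: [0.5084, 0.023, 0.145]
orientation: [-1.718, -2.63, 0.0]
contact_force: [-0.3, -0.0, -1.3]
grip_width: 0.0288
gripper_force: 29.9
```

>>> apply_moves(rows=[[[0, 0, 0.002], [0, 0, 0]], [[0, 0, 0.004], [0, 0, 0]], [[0, 0, 0.004], [0, 0, 0]]])

```text
clock: 32.42
tcp_pos: [0.5086, 0.023, 0.1442]
orientation: [1.718, 2.63, 0.0]
contact_force: [-1.0, -0.6, 1.1]
grip_width: 0.0285
gripper_force: 30.1
```

Contact at 0.1442, so the cap is resting on the tongue as expected. I'll press lightly and turn.

>>> apply_moves(rows=[[[0, 0, 0.002], [0, 0, 0.022]], [[0, 0, 0.002], [0, 0, 0.044]], [[0, 0, 0.002], [0, 0, 0.066]], [[0, 0, 0.002], [0, 0, 0.088]], [[0, 0, 0.002], [0, 0, 0.11]], [[0, 0, 0.002], [0, 0, 0.132]], [[0, 0, 0.002], [0, 0, 0.154]], [[0, 0, 0.002], [0, 0, 0.176]], [[0, 0, 0.002], [0, 0, 0.198]], [[0, 0, 0.002], [0, 0, 0.22]]])

```text
clock: 33.67
tcp_pos: [0.5092, 0.0232, 0.1441]
orientation: [2.509, 1.89, 0.002]
contact_force: [-0.4, 0.2, 3.9]
grip_width: 0.0286
gripper_force: 30.3
```

```bash
python3 - <<'E'
from h import *
o=telemetry.get_obs();print(o["tcp_pos"],o["contact_force"],o["moment"],o["joints"].round(2));togo((.5086,.0228,.1442))
E
```

```text
[0.50917226 0.02321022 0.14414693] [-0.36515047  0.24973281  3.88635096] [-0.02648658 -0.04084238  0.03493242] [ 0.36  0.43 -0.65  2.02  0.35  0.81 -0.77]
shares [-0.00220863 -0.00174717 -0.00021622]
```

>>> apply_moves(rows=[[[-0.002, -0.002, 0.001], [0, 0, 0.022]], [[-0.002, -0.002, 0.001], [0, 0, 0.044]], [[-0.002, -0.002, 0.001], [0, 0, 0.066]], [[-0.002, -0.002, 0.001], [0, 0, 0.088]], [[-0.002, -0.002, 0.001], [0, 0, 0.11]], [[-0.002, -0.002, 0.001], [0, 0, 0.132]], [[-0.002, -0.002, 0.001], [0, 0, 0.154]], [[-0.002, -0.002, 0.001], [0, 0, 0.176]], [[-0.002, -0.002, 0.001], [0, 0, 0.198]], [[-0.002, -0.002, 0.001], [0, 0, 0.22]]])

```text
clock: 34.92
tcp_pos: [0.5087, 0.023, 0.1441]
orientation: [3.001, 0.929, 0.003]
contact_force: [0.4, 0.7, 4.4]
grip_width: 0.0289
gripper_force: 30.3
```

```bash
python3 - <<'E'
from h import *
o=telemetry.get_obs();print(o["tcp_pos"],o["contact_force"],o["moment"],o["joints"].round(2));togo((.5086,.0228,.1442))
E
```

```text
[0.50872732 0.02300468 0.14408928] [0.39114785 0.65726966 4.37576302] [ 0.03914253 -0.06050462  0.04284943] [ 0.24  0.4  -0.49  2.02  0.26  0.78 -1.38]
shares [-0.00088191  0.00038827 -0.00044416]
```

>>> apply_moves(rows=[[[-0.001, 0, 0.001], [0, 0, 0.022]], [[-0.001, 0, 0.001], [0, 0, 0.044]], [[-0.001, 0, 0.001], [0, 0, 0.066]], [[-0.001, 0, 0.001], [0, 0, 0.088]], [[-0.001, 0, 0.001], [0, 0, 0.11]], [[-0.001, 0, 0.001], [0, 0, 0.132]], [[-0.001, 0, 0.001], [0, 0, 0.154]], [[-0.001, 0, 0.001], [0, 0, 0.176]], [[-0.001, 0, 0.001], [0, 0, 0.198]], [[-0.001, 0, 0.001], [0, 0, 0.22]]])

```text
clock: 36.17
tcp_pos: [0.5086, 0.0229, 0.1439]
orientation: [-3.138, 0.143, -0.004]
contact_force: [0.1, -0.8, 4.4]
grip_width: 0.0285
gripper_force: 30.4
```

```bash
python3 - <<'E'
from h import *
o=telemetry.get_obs();print(o["tcp_pos"],o["contact_force"],o["moment"],o["joints"].round(2));togo((.5086,.0228,.1442))
E
```

```text
[0.50861741 0.02289378 0.14391675] [ 0.06828925 -0.8302086   4.42148521] [0.08741904 0.03195901 0.02292374] [ 0.11  0.37 -0.34  2.03  0.18  0.76 -1.99]
shares [-3.27950613e-05  3.79194459e-04 -1.13332564e-03]
```

>>> apply_moves(rows=[[[0, 0, 0.001], [0, 0, 0.022]], [[0, 0, 0.001], [0, 0, 0.044]], [[0, 0, 0.001], [0, 0, 0.066]], [[0, 0, 0.001], [0, 0, 0.088]], [[0, 0, 0.001], [0, 0, 0.11]], [[0, 0, 0.001], [0, 0, 0.132]], [[0, 0, 0.001], [0, 0, 0.154]], [[0, 0, 0.001], [0, 0, 0.176]], [[0, 0, 0.001], [0, 0, 0.198]], [[0, 0, 0.001], [0, 0, 0.22]]])

```text
clock: 37.42
tcp_pos: [0.5079, 0.0233, 0.1436]
orientation: [-2.904, 1.197, -0.0]
contact_force: [-3.2, 1.9, 11.2]
grip_width: 0.0287
gripper_force: 31.0
```

```bash
python3 - <<'E'
from h import *
o=telemetry.get_obs();print(o["tcp_pos"],o["contact_force"],o["moment"],o["joints"].round(2));togo((.5086,.0228,.1442))
E
```

```text
[0.50789793 0.02328621 0.14361503] [-3.24631364  1.92769916 11.20987437] [ 0.47853486  0.99372952 -0.05057124] [-0.01  0.36 -0.19  2.04  0.1   0.75 -2.61]
shares [ 0.00336255 -0.00060111 -0.00234002]
```

>>> apply_moves(rows=[[[0.002, 0, 0], [0, 0, -0.015]], [[0.002, 0, 0], [0, 0, -0.03]], [[0.002, 0, 0], [0, 0, -0.03]]])

```text
clock: 37.8
tcp_pos: [0.5085, 0.0232, 0.1438]
orientation: [-2.958, 1.054, -0.002]
contact_force: [-3.4, 0.7, 7.7]
grip_width: 0.0288
gripper_force: 30.7
```

```bash
python3 - <<'E'
from h import *
o=telemetry.get_obs();print(o["tcp_pos"],o["contact_force"],o["moment"],o["tau"].round(2));togo((.5086,.0228,.1442))
s=grab_frame("scene");cv2.imwrite("pics/x.png",s["frame"][:,:,::-1])
E
```

```text
[0.50852122 0.02318879 0.14383949] [-3.4352272  0.6770998  7.7042154] [ 0.37452558  0.57258943 -0.01718743] [  0.93 -41.8    0.   -20.08   0.55  -0.62   0.2 ]
shares [ 0.00122801  0.00100321 -0.00144321]
```

>>> apply_moves(rows=[[[0.001, 0.001, -0.001], [0, 0, 0.02]], [[0.001, 0.001, -0.001], [0, 0, 0.04]], [[0.001, 0.001, -0.001], [0, 0, 0.05]], [[0.001, 0.001, -0.001], [0, 0, 0.06]], [[0.001, 0.001, -0.001], [0, 0, 0.07]], [[0.001, 0.001, -0.001], [0, 0, 0.08]]])

```text
clock: 38.6
tcp_pos: [0.509, 0.0224, 0.144]
orientation: [-2.801, 1.419, -0.003]
contact_force: [-0.6, 0.3, 6.3]
grip_width: 0.0283
gripper_force: 30.4
```

```bash
python3 - <<'E'
from h import *
o=telemetry.get_obs();print(o["tcp_pos"],o["contact_force"],o["moment"],o["joints"].round(2));togo((.5086,.0228,.1442))
E
```

```text
[0.50896638 0.02235205 0.143963  ] [-0.59677546  0.2631096   6.29336229] [0.08253131 0.14793273 0.06512579] [-0.04  0.36 -0.15  2.04  0.08  0.74 -2.75]
shares [-0.00231085  0.00011903 -0.00095014]
```

>>> apply_moves(rows=[[[-0.001, 0, 0], [0, 0, 0.012]], [[-0.001, 0, 0], [0, 0, 0.024]], [[-0.001, 0, 0], [0, 0, 0.036]], [[-0.001, 0, 0], [0, 0, 0.048]], [[-0.001, 0, 0], [0, 0, 0.048]]])

```text
clock: 39.22
tcp_pos: [0.509, 0.0224, 0.144]
orientation: [-2.687, 1.625, -0.003]
contact_force: [-1.0, -0.4, 5.1]
grip_width: 0.0285
gripper_force: 30.4
```

```bash
python3 - <<'E'
from h import *
o=telemetry.get_obs();print(o["tcp_pos"],o["contact_force"],o["moment"],o["joints"].round(2));togo((.5086,.0228,.1442))
f=grab_frame("wrist");s=grab_frame("side")
z=o["tcp_pos"][2]-.0482+.035
print(circ(f,o["tcp_pos"][:2],z,.0135,.6,1.3,-1),R.from_rotvec(o["orientation"]).as_matrix()[:2,0])
E
```

```text
[0.50895552 0.02244205 0.14402529] [-0.96018882 -0.37348575  5.10552018] [-0.00124522  0.09152045 -0.03210054] [-0.07  0.36 -0.11  2.04  0.06  0.74 -2.88]
shares [-0.00192792  0.00059279 -0.00070172]
(array([0.50849995, 0.0229221 , 0.01025051]), np.float64(0.0005098743144139734)) [ 0.46441866 -0.88561545]
```

>>> apply_moves(rows=[[[0, 0, 0.001], [0, 0, -0.015]], [[0, 0, 0.001], [0, 0, -0.03]], [[0, 0, 0.001], [0, 0, -0.045]]])

```text
clock: 39.7
tcp_pos: [0.5092, 0.0224, 0.1439]
orientation: [-2.796, 1.429, -0.004]
contact_force: [0.6, -1.0, 6.3]
grip_width: 0.0287
gripper_force: 30.5
```

>>> apply_moves(rows=[[[0, 0, 0], [0, 0, -0.015]], [[0, 0, 0], [0, 0, -0.03]], [[0, 0, 0], [0, 0, -0.045]]])

```text
clock: 40.08
tcp_pos: [0.5091, 0.0224, 0.1439]
orientation: [-2.89, 1.228, -0.004]
contact_force: [1.0, -0.1, 4.7]
grip_width: 0.0287
gripper_force: 30.4
```

>>> apply_moves(rows=[[[0, 0, 0], [0, 0, -0.015]], [[0, 0, 0], [0, 0, -0.03]], [[0, 0, 0], [0, 0, -0.045]]])

```text
clock: 40.45
tcp_pos: [0.5091, 0.0223, 0.1437]
orientation: [-2.97, 1.021, -0.004]
contact_force: [0.6, -0.7, 3.1]
grip_width: 0.0285
gripper_force: 30.3
```

>>> apply_moves(rows=[[[0, 0, 0], [0, 0, -0.015]], [[0, 0, 0], [0, 0, -0.03]], [[0, 0, 0], [0, 0, -0.045]]])

```text
clock: 40.83
tcp_pos: [0.5091, 0.0223, 0.1436]
orientation: [-3.035, 0.808, -0.004]
contact_force: [0.5, 0.9, -0.2]
grip_width: 0.0286
gripper_force: 30.0
```

```bash
python3 - <<'E'
from h import *
o=telemetry.get_obs();print(o["tcp_pos"],o["contact_force"],o["moment"],o["joints"].round(2))
E
```

```text
[0.50912714 0.0222581  0.14357099] [ 0.51626058  0.91180926 -0.16851597] [ 0.02448366 -0.03154101 -0.01001802] [ 0.03  0.36 -0.24  2.04  0.12  0.75 -2.37]
```

The contact force vanished, so the slot is lined up. I'll lower gently.

>>> apply_moves(rows=[[[0, 0, 0.003], [0, 0, 0]], [[0, 0, 0.006], [0, 0, 0]], [[0, 0, 0.006], [0, 0, 0]]])

```text
clock: 41.2
tcp_pos: [0.5079, 0.0222, 0.1412]
orientation: [-3.035, 0.812, -0.0]
contact_force: [1.2, 1.3, -0.7]
grip_width: 0.0288
gripper_force: 30.0
```

>>> apply_moves(rows=[[[0.003, -0.002, 0.003], [0, 0, 0]], [[0.003, -0.002, 0.006], [0, 0, 0]], [[0.003, -0.002, 0.009], [0, 0, 0]], [[0.003, -0.002, 0.012], [0, 0, 0]], [[0.003, -0.002, 0.012], [0, 0, 0]]])

```text
clock: 41.82
tcp_pos: [0.5087, 0.022, 0.1382]
orientation: [3.035, -0.811, -0.0]
contact_force: [0.2, 0.3, -0.6]
grip_width: 0.0281
gripper_force: 30.0
```

```bash
python3 - <<'E'
from h import *
o=telemetry.get_obs();print(o["tcp_pos"],o["contact_force"],o["moment"]);togo((.5089,.0222,.1342))
E
```

```text
[0.50871157 0.02201899 0.13820308] [ 0.15114342  0.30637639 -0.59483923] [ 0.01187805 -0.02212289  0.02169591]
shares [ 0.00029445 -0.00100617  0.01601211]
```

>>> apply_moves(rows=[[[0, 0, 0.003], [0, 0, 0]], [[0, 0, 0.006], [0, 0, 0]], [[0, 0, 0.009], [0, 0, 0]], [[0, 0, 0.012], [0, 0, 0]], [[0, 0, 0.014], [0, 0, 0]], [[0, 0, 0.014], [0, 0, 0]]])

```text
clock: 42.58
tcp_pos: [0.5088, 0.0221, 0.1347]
orientation: [3.035, -0.811, -0.0]
contact_force: [-0.4, 0.1, -0.2]
grip_width: 0.0283
gripper_force: 30.0
```

>>> apply_moves(rows=[[[0, 0, 0.002], [0, 0, 0]], [[0, 0, 0.003], [0, 0, 0]], [[0, 0, 0.003], [0, 0, 0]]])

```text
clock: 42.95
tcp_pos: [0.5088, 0.0221, 0.1342]
orientation: [3.035, -0.811, 0.0]
contact_force: [-0.5, 0.2, 1.9]
grip_width: 0.0285
gripper_force: 30.1
```

>>> apply_moves(rows=[[[0, 0, 0.002], [0, 0, 0]], [[0, 0, 0.003], [0, 0, 0]], [[0, 0, 0.003], [0, 0, 0]]])

```text
clock: 43.32
tcp_pos: [0.5089, 0.0221, 0.1341]
orientation: [3.035, -0.811, 0.001]
contact_force: [-3.9, -1.0, 8.8]
grip_width: 0.0283
gripper_force: 30.8
```

>>> apply_moves(rows=[[[0, 0, -0.002], [0, 0, 0]], [[0, 0, -0.002], [0, 0, 0]], [[0, 0, -0.002], [0, 0, 0]], [[0, 0, -0.05], [0, 0, 0]], [[0, 0, -0.2], [0, 0, 0]], [[0, 0, -0.4], [0, 0, 0]], [[0, 0, -0.6], [0, 0, 0]], [[0, 0, -0.6], [0, 0, 0]], [[0, 0, -0.6], [0, 0, 0]]], jaw=0.4)

```text
clock: 44.45
tcp_pos: [0.5085, 0.022, 0.2834]
orientation: [3.035, -0.811, 0.0]
contact_force: [-0.5, 0.2, -0.2]
grip_width: 0.0598
gripper_force: 0.0
```

```bash
python3 - <<'E'
from h import *
f=grab_frame("wrist");o=telemetry.get_obs();print(o["tcp_pos"],o["contact_force"],o["qvel"].round(3))
# knob-top bright disc: size tells height (81+.035 home = .121; on tongue .131)
p=proj(f,(.5088,.0225,.121));q=proj(f,(.5088,.0225,.131));print(p,q)
g=f["frame"].min(2);x,y=p.astype(int);w=30
n,l,st,ce=cv2.connectedComponentsWithStats((g[y-w:y+w,x-w:x+w]>110).astype(np.uint8))
print([(s[2],s[3],s[4],(c+[x-w,y-w]).round(1)) for s,c in zip(st,ce) if s[4]>50])
E
```

```text
[0.50806686 0.02191296 0.28259713] [ 0.61425703 -0.53689124 -0.61391243] [-0.001  0.016  0.001  0.011 -0.    -0.002 -0.   ]
[278.53065626 195.86734281] [278.4943674  199.35432902]
[(np.int32(60), np.int32(60), np.int32(2722), array([278.9, 195. ])), (np.int32(14), np.int32(36), np.int32(206), array([251.4, 177.5])), (np.int32(11), np.int32(16), np.int32(70), array([304.4, 169.6])), (np.int32(26), np.int32(25), np.int32(482), array([279.2, 195.9])), (np.int32(20), np.int32(9), np.int32(85), array([254.4, 221.6]))]
```

The knob-top disc centre is at (279.2,195.9). That matches the prediction for fully home (278.5,195.9) rather than resting on the tongue (278.5,199.4). The gripper is clear, so I'll hand in.

```bash
python3 -c "
from bench import job;print(job.hand_in())"
```

```text
the job is handed in; nothing more can be done
None
```

The grinder is back together: burr plate hub up on its seat, the spacer on top of it, and the cap dropped over the tongue and fully home. It was handed in at about 44.5 s with the gripper clear; the highest contact force I read was about 11 N, and the scoop, teaspoon, tape and pen were not touched.

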